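Charge the coating pot with its hand pump

TASK

Charge the hand-pumped coating pot: push its bleed lever round to shut, then press the spring plunger down and let it come right back up, stroke after stroke, until the indicator pin stands fully out and stays out. Push and press with the fingertips, nothing needs gripping: the pot stays standing where it is, neither lifted nor shoved, the pin rises by pumping alone and is not touched by the robot, and the things standing round the pot are left where they are. Finish with the plunger up, the lever shut and the robot clear.

Things in the scene. Friction and masses are not known exactly. Their poses are not given: they have to be found in the camera images.
- coating_pot: the coating pot: a grey plate 140 (x) x 180 (y) mm on rubber feet, carrying a round steel tank with a black filler cap (behind, left; 103 mm high in all), an aluminium manifold block (in front, top 62 mm above the table) and a slim steel pump barrel (right) with a black mushroom knob. Loose, about 2 kg in all. Origin: centre of its underside on the table; x points from the block to the tank (away from the robot within 0.7 rad), y to its left, z up.
- plunger_top (a point): centre of the top of the plunger's black mushroom knob (40 mm across, 20 mm thick), moving with it; up, it is 139.5 mm above the table, the highest point of the pot, at x -20, y -60 mm of the pot. It is pressed straight down.
- plunger (a joint): plunger travel in m: 0 up, 0.020 fully down. A spring returns it: 5 N at the top to 10 N at the bottom, and 1 to 2 N more when the pump is working. A stroke counts only if it goes at least 17 mm down and then comes back to within 2 mm of the top; strokes beyond the needed number do no harm.
- indicator_pin (a joint): indicator pin travel in m: 0 in, 0.026 fully out. With the bleed lever shut each full stroke lifts it 6.5 mm (a little more while the plunger is down, then it settles back onto its step) and it stays there, so four strokes bring it fully out; with the lever open it falls back in.
- pin_top (a point): top of the indicator pin, a vertical steel pin with a round head 12 mm across on a brass hexagon bush on the manifold block, at x -30, y -12 mm of the pot; 77 mm above the table when in, 103 mm when fully out, when a dark ring near the foot of its 7 mm stem shows above the bush.
- bleed_lever (a joint): bleed lever angle in rad: 0 shut, against its stop, the lever pointing along the pot's +y; it opens counter-clockwise seen from above to 1.55, pointing along the pot's -x. Pushing it clockwise shuts it. It stays where it is left; about 1 N at the grip turns it. Below 0.15 it is shut.
- lever_grip (a point): centre of the black sleeve at the end of the bleed lever, 53 mm from the lever's axis and 75.5 mm above the table; the lever is a level bar, the sleeve a round 12 mm thick and 30 mm long, its end 68 mm from the axis. Below the sleeve, down to the plate (11 mm), there is nothing.
- valve_axis (a point): point on the bleed lever's vertical axis at the lever's height, at x -30, y 35 mm of the pot, fixed to the pot.
- dropper_blue: small squeeze bottle with a pointed cap, 23 x 23 x 51 mm, loose on the table near the pot; to be left alone. Origin: centre of its underside.
- vial_0: slim white dropper vial, 14 x 14 x 42 mm, loose on the table near the pot; to be left alone. Origin: centre of its underside.
- loupe: black eye loupe, a tapered cup 40 mm across and 36 mm high, loose on the table near the pot; to be left alone. Origin: centre of its underside.
- flux_syringe: clear syringe lying down, 158 x 15 x 14 mm, loose on the table near the pot; to be left alone. Origin: centre of its underside.
- heat_sink: finned heat sink, 45 x 45 x 22 mm, loose on the table near the pot; to be left alone. Origin: centre of its underside.
- board_b: small populated circuit board on stand-offs, 75 x 50 x 17 mm, loose on the table near the pot; to be left alone. Origin: centre of its underside.

How it is judged:
By the outcome, as a careful person would: the job done as asked, in the order asked, and still so for the second after the job is handed in, with the robot touching nothing.
It also fails if it takes over 58 s, if anything falls off the work surface, if the arm or the gripper's body presses on something with over 40 N, if the wrist force passes 120 N, or if a joint passes its speed limit or range.

ROBOT

A 6-joint arm with a two-finger parallel gripper is mounted at the origin on a cart in front of the work surface, level with it; the furniture and walls round the work are solid. World frame = base frame: x ahead of the robot, y to its left, z up, the work surface at z = 0. Lengths are in m, angles in rad, forces in N, time in s.
With the tool pointing down it reaches from about 0.25 to 0.725 m from the base axis. Payload 4 kg.
Tool frame: the origin (TCP) lies at the very end of the fingers, on their centre line; the grasp point (between the pads) lies 19 mm behind it; z points along the fingers, y is the line along which they close (so a half turn about z gives the same grasp; the last joint's range is limited). The gripper opens to 85 mm and grips with 20 to 120 N. Pads are 22 mm wide; open, the fingers measure 114 mm over their backs; the gripper's body (76 mm by 85 mm) begins 54 mm behind the grasp point. The pads swing forward as they close: fully open they stand 13 mm farther back than shut.
Start: joints at [1.149, 0.241, 0.005, 1.335, 0, 1.571], TCP at [0.205, 0.456, 0.231] pointing down, gripper open.
Joint ranges: [-2.72, 2.72], [-1.05, 1.87], [-1.09, 1.28], [-1.99, 2.15], [-1.42, 1.44], [-3.14, 3.14]. Speed limits (rad/s): [2.79, 2.79, 3.14, 3.14, 3.14, 3.14].

INTERFACE

Orientations are given as a rotation vector (axis times angle).
In Python, from cell import robot, imaging, ticket gives the robot as it stands. The module is installed in compiled form; this text tells all that it offers.
- The arm moves only by the tool play_rows, never from a script. Its argument "increments" is a list of rows, each an object with "delta_pos": the shift along the tool's x, y, z in m, a list of three; "roll": the turn about the tool's z in rad. A call has 1 to 10 rows; each row is the pose to reach, as a shift and turn from the pose commanded when the call began, along the tool's axes at that moment; what a row does not reach only later rows make up. A row lasts 1/10 s, in which the tool goes at most 50 mm and 8.59 degrees, less where a joint would pass 70% of its speed; a pose out of reach is approached as far as the arm can. A call with a gripper value outside its range is refused whole. "jaw" is the closure, from 0 (fully open) to 1 (shut), set as the call begins (left out, the last holds). The fingers move at their own pace and stop on an object; the grip force is fixed at half the most. Time passes only in rows, so rows that repeat a pose let the fingers close. It gives the time, the measured TCP pose, the force, the opening and the grip force at its end, in the units of the state.
- robot.state(): the state, without advancing time (a new reading comes with each control period).
- imaging.get_image(name): name is "scene" or "top"; returns a dict with "color" (480x640x3 uint8, red, green, blue), "fovy" (degrees; the focal length in pixels is half the picture's height over the tangent of half this angle, whatever the lens; pixels are square), "cx", "cy" (the principal point, pixels), "T" (4x4, takes a point from camera to world coordinates). Camera axes: x right, y down, z forward; pixel columns grow to the right and rows downward; lengths in m; the calibration is good to about 2 mm. A picture is of the moment at which its call begins. There is no depth.
- ticket.finish_job(): hands the job in; it is judged then, once.
The state is a dict: "t": time; "joint_positions": joint angles; "qd": joint speeds; "effort": joint torques, N m; "position": TCP position; "tcp_rot": TCP orientation; "force": force on the tool from outside, world axes, zero at the start; "torque": the same for the moment, N m; "gripper_width": opening from 0.0 (shut) to 1.0 (fully open); "finger_force": force on a finger pad.
Only numpy, scipy, OpenCV 4.12 (cv2) and the standard library are available. Lean on these libraries where they do the work, as an engineer would, in place of code of your own. Each camera call takes 0.05 s, during which the arm holds its last target. There are 200 camera calls.

## Working session

There is one attempt and no reset: what is moved stays moved. The work goes in short steps, Python scripts to look and compute and a tool call to move; the robot and the scene stay as the last step left them, time stands still between calls to the robot, and variables do not carry over. Pictures are saved under pics/ and viewed, at most 10 in all, crops included, and the job is handed in when it is done.

Besides the shell and the picture viewer there is one more tool, called after "Request:" by a JSON object that holds its "api" and its "payload", one argument or row to a line. play_rows: Moves the arm, as the interface text tells. Its arguments: {"type":"object","properties":{"increments":{"type":"array","items":{"type":"object","properties":{"delta_pos":{"type":"array","items":{"type":"number"}},"roll":{"type":"number"}}}},"jaw":{"type":"number"}},"required":["increments"]}

```bash
mkdir -p pics
python3 - <<'E'
from cell import robot, imaging
import cv2,numpy as np
for n in("scene","top"):
    d=imaging.get_image(n);cv2.imwrite(f"pics/{n}0.png",d["color"][:,:,::-1]);print(n,d["fovy"],d["cx"],d["cy"],d["T"].round(4).tolist())
s=robot.state();print({k:np.round(v,4).tolist() for k,v in s.items()})
E
```

```text
scene 43.30906924543709 311.49914869559194 241.12609331651996 [[0.7168, -0.4731, 0.5123, 0.0087], [-0.6973, -0.4763, 0.5357, -0.552], [-0.0094, -0.7412, -0.6713, 0.8675], [0.0, 0.0, 0.0, 1.0]]
top 43.02059135314747 322.97778136315765 238.68507925698736 [[0.1823, -0.9561, 0.2296, 0.3267], [-0.9832, -0.1781, 0.0393, 0.0153], [0.0033, -0.2329, -0.9725, 1.2546], [0.0, 0.0, 0.0, 1.0]]
{'t': 0.1, 'joint_positions': [1.149, 0.2413, 0.0038, 1.3352, 0.0, 1.5708], 'qd': [-0.0007, -0.0021, 0.0028, -0.0016, -0.0009, -0.0009], 'effort': [-0.0011, -37.3136, 25.301, 0.0108, -0.0001, -0.0], 'position': [0.2045, 0.4556, 0.2305], 'tcp_rot': [-0.6576, -3.0716, 0.0029], 'force': [0.2712, -0.4047, -0.1475], 'torque': [0.0147, 0.0309, 0.0156], 'finger_force': 0.0, 'gripper_width': 1.0002}
```

View pics/scene0.png

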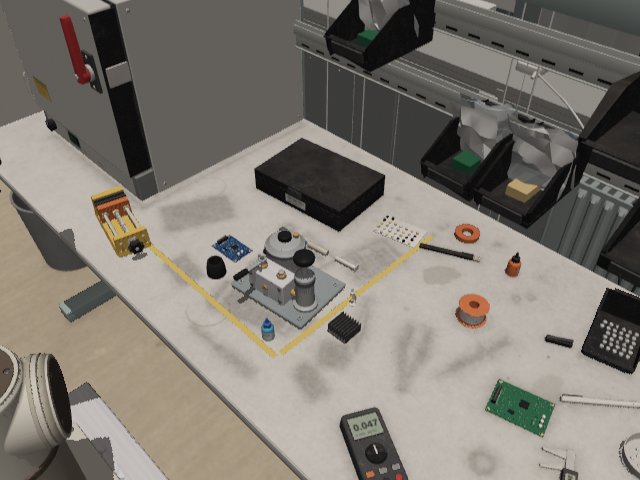

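View pics/top0.png

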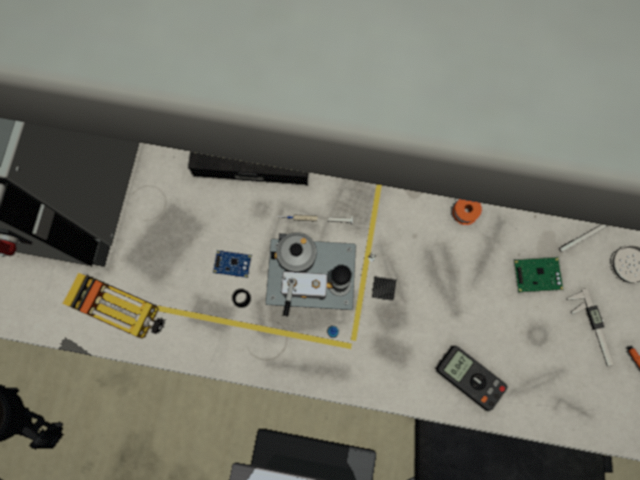

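The scene view shows the pot around (290,280), with the knob at about (304,258). In the top view the knob is at about (341,273) and the lever points toward the robot, with its grip near (286,308), so it is open. I'll enlarge both.

Run:
```python
import cv2,numpy as np
a=cv2.imread("pics/scene0.png")[215:345,195:375];b=cv2.imread("pics/top0.png")[205:345,205:405]
cv2.imwrite("pics/sc.png",cv2.resize(a,None,fx=4.4,fy=4.4,interpolation=cv2.INTER_CUBIC))
cv2.imwrite("pics/tc.png",cv2.resize(b,None,fx=4,fy=4,interpolation=cv2.INTER_CUBIC))
```

```text
(no output)
```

View pics/sc.png

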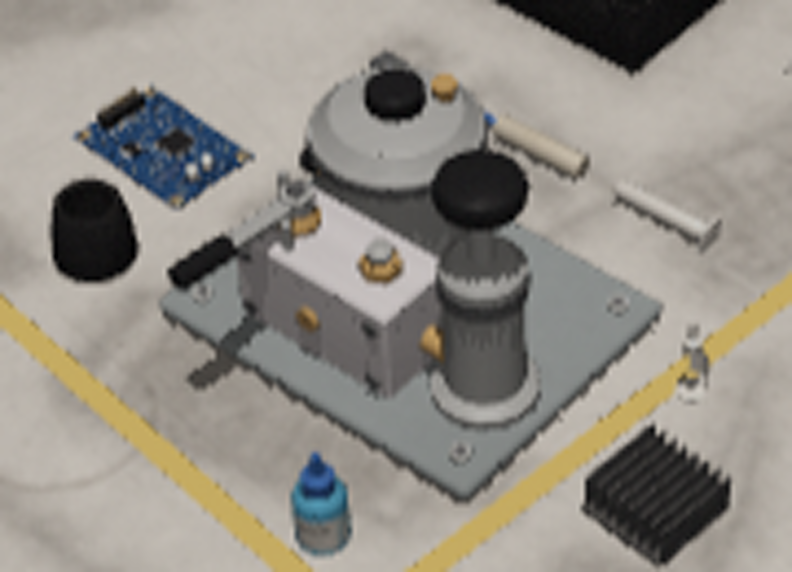

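View pics/tc.png

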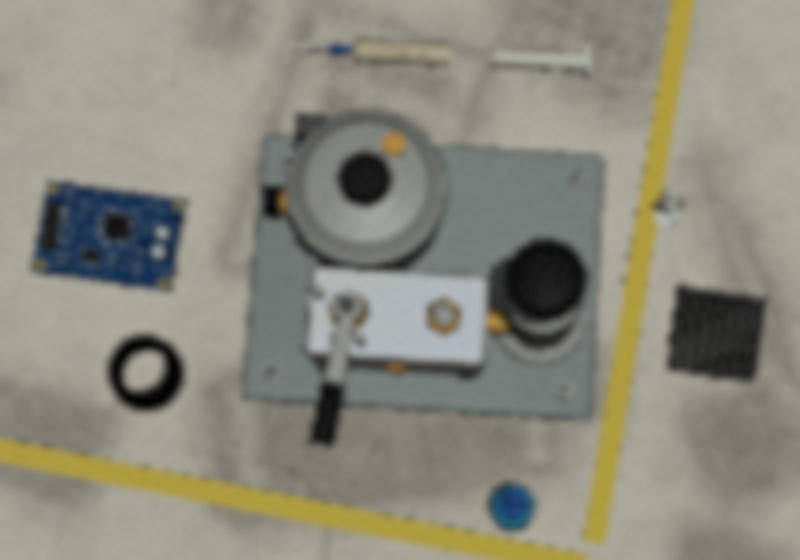

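The scene crop (4.4x, origin 195,215) gives the knob top at (480,180), pin (381,250), grip (202,260), valve (297,200) and plate corners left (162,303), front (462,492), right (662,303). The top crop (4x, origin 205,205) gives knob (545,275), pin (444,315), grip (325,413), valve (347,310) and plate corners (265,135), (605,155), (592,418), (243,400).

```bash
cat > h.py <<'E'
import numpy as np
from scipy.optimize import least_squares
C={}
def setcam(n,d):C[n]=d
def proj(d,P):
    T=np.array(d["T"]);f=240/np.tan(np.radians(d["fovy"])/2)
    q=(np.atleast_2d(P)-T[:3,3])@T[:3,:3];return np.c_[d["cx"]+f*q[:,0]/q[:,2],d["cy"]+f*q[:,1]/q[:,2]]
def ray(d,uv,z):
    T=np.array(d["T"]);f=240/np.tan(np.radians(d["fovy"])/2)
    v=T[:3,:3]@[(uv[0]-d["cx"])/f,(uv[1]-d["cy"])/f,1];return T[:3,3]+v*(z-T[2,3])/v[2]
def world(p,L):
    c,s=np.cos(p[2]),np.sin(p[2]);L=np.atleast_2d(L)
    return np.c_[p[0]+c*L[:,0]-s*L[:,1],p[1]+s*L[:,0]+c*L[:,1],L[:,2]]
E
python3 - <<'E'
from h import *
from cell import imaging
S=imaging.get_image("scene");T=imaging.get_image("top")
sc=lambda u,v:(195+(u+.5)/4.4-.5,215+(v+.5)/4.4-.5); tc=lambda u,v:(205+(u+.5)/4-.5,205+(v+.5)/4-.5)
K=(-.02,-.06,.1395);P=(-.03,-.012,.077);V=(-.03,.035,.08)
c=lambda i,j:(i*.07,j*.09,.011)
ob=[(S,sc(480,180),K),(S,sc(381,250),P),(S,sc(297,190),V),(S,sc(162,303),c(-1,1)),(S,sc(462,492),c(-1,-1)),(S,sc(662,303),c(1,-1)),
(T,tc(545,275),K),(T,tc(444,315),P),(T,tc(347,308),V),(T,tc(265,135),c(1,1)),(T,tc(605,155),c(1,-1)),(T,tc(592,418),c(-1,-1)),(T,tc(243,400),c(-1,1))]
r=lambda p:np.concatenate([(proj(d,world(p,L))-uv)[0] for d,uv,L in ob])
f=least_squares(r,[.4,0,0],loss="soft_l1");print(f.x,r(f.x).reshape(-1,2).round(1).tolist())
p=f.x
g=[ray(S,sc(202,260),.0755),ray(T,tc(325,413),.0755)];v=world(p,V)[0]
print("grip",g,"valve",v)
for q in g: print("len",np.linalg.norm((q-v)[:2]),"ang",np.arctan2(*(q-v)[[1,0]])-p[2]-np.pi/2)
print("knob",world(p,K),"pin",world(p,P),"shut grip",world(p,(-.03,.088,.0755)))
for n,u,z in(("loupe",(146,372),.036),("blue",(512,506),.03),("sink",(717,333),.022),("board",(112,237),.01)):
    print(n,ray(T,tc(*u),z))
E
```

```text
[0.54297863 0.07625146 0.12402447] [[-0.1, -1.3], [-0.5, -0.7], [-0.4, 0.9], [-1.9, -0.3], [0.6, 0.8], [0.6, 0.1], [0.7, 0.3], [0.1, -0.4], [0.3, -0.4], [-0.4, -0.3], [0.2, -0.2], [0.2, 0.6], [-0.4, -0.1]]
grip [array([0.45780329, 0.10821354, 0.0755    ]), array([0.45634676, 0.10849196, 0.0755    ])] valve [0.50887933 0.10727142 0.08      ]
len 0.05108472784435399 ang 1.4283283893595566
len 0.052546743969939684 ang 1.4235420186659713
knob [[0.53055466 0.0142382  0.1395    ]] pin [[0.51469354 0.06063243 0.077     ]] shut grip [[0.50232287 0.15986431 0.0755    ]]
loupe [0.46448233 0.20408644 0.036     ]
blue [0.43284702 0.01128025 0.03      ]
sink [ 0.5388925  -0.07600694  0.022     ]
board [0.53315235 0.24052133 0.01      ]
```

The pose fits within 1–2 px, the lever is open at about 1.43 rad, and its measured length of 51–53 mm matches the 53 mm given. Next I'll plan the approach and the lever arc.

```bash
cat >> h.py <<'E'
from scipy.spatial.transform import Rotation as Rn
POT=np.array([0.5430,0.0763,0.1240]);V=world(POT,(-.03,.035,.0755))[0]
def yaw(R): return np.arctan2(R[1,1],R[0,1])   # world angle of tool y
def rows(W,pose=None):
    """W: (x,y,z,yaw) world; pose: start (x,y,z,yaw) or measured"""
    if pose is None:
        from cell import robot
        s=robot.state();R=Rn.from_rotvec(s["tcp_rot"]).as_matrix();p0=np.array(s["position"]);y0=yaw(R)
    else: p0=np.array(pose[:3]);y0=pose[3]
    print("from",p0.round(4),round(y0,4))
    Y=np.array([np.cos(y0),np.sin(y0),0]);Z=np.array([0,0,-1.]);X=np.cross(Y,Z)
    for w in W:
        d=np.array(w[:3])-p0;print([round(float(d@a),4) for a in(X,Y,Z)],"roll",round(float(-(w[3]-y0)),3))
def arc(th,r=.05,off=.0205,z=.06):
    ph=POT[2]+np.pi/2+th;u=np.array([np.cos(ph),np.sin(ph)]);n=np.array([-u[1],u[0]])
    return (*(V[:2]+r*u+off*n),z,ph-np.pi/2)
E
python3 - <<'E'
from h import *
a=arc(1.43,off=.032);print(a)
rows([(a[0],a[1],.23,a[3]),(a[0],a[1],.06,a[3])])
print("arc from a");rows([arc(t) for t in np.linspace(1.43,0.0,12)],a)
E
```

```text
(np.float64(0.458371053613957), np.float64(0.07616508101012634), 0.06, np.float64(1.5540000000000003))
from [0.2045 0.4558 0.2307] 1.149
[-0.387, -0.2425, 0.0007] roll -0.405
[-0.387, -0.2425, 0.1707] roll -0.405
arc from a
from [0.4584 0.0762 0.06  ] 1.554
[-0.0, 0.0115, 0.0] roll -0.0
[0.0022, 0.0182, 0.0] roll 0.13
[0.0036, 0.025, 0.0] roll 0.26
[0.004, 0.032, 0.0] roll 0.39
[0.0036, 0.0391, 0.0] roll 0.52
[0.0022, 0.0459, 0.0] roll 0.65
[-0.0, 0.0526, 0.0] roll 0.78
[-0.0031, 0.0589, 0.0] roll 0.91
[-0.007, 0.0647, 0.0] roll 1.04
[-0.0116, 0.07, 0.0] roll 1.17
[-0.0169, 0.0747, 0.0] roll 1.3
[-0.0227, 0.0786, 0.0] roll 1.43
```

Request:
{"api": "play_rows", "payload": {
  "increments": [
    {"delta_pos":[-0.03,-0.019,0],"roll":-0.04},
    {"delta_pos":[-0.07,-0.044,0],"roll":-0.08},
    {"delta_pos":[-0.11,-0.069,0],"roll":-0.12},
    {"delta_pos":[-0.15,-0.094,0],"roll":-0.16},
    {"delta_pos":[-0.19,-0.119,0],"roll":-0.2},
    {"delta_pos":[-0.23,-0.144,0],"roll":-0.24},
    {"delta_pos":[-0.27,-0.169,0],"roll":-0.28},
    {"delta_pos":[-0.31,-0.194,0],"roll":-0.32},
    {"delta_pos":[-0.35,-0.219,0],"roll":-0.36},
    {"delta_pos":[-0.387,-0.2425,0],"roll":-0.405}
  ],
  "jaw": 1
}}

```text
t: 1.2
position: [0.4593, 0.0745, 0.2313]
tcp_rot: [0.025, 3.141, 0.0]
force: [0.6, 1.3, -0.0]
gripper_width: 0.001
finger_force: 0.0
```

Request:
{"api": "play_rows", "payload": {
  "increments": [
    {"delta_pos":[0,0,0],"roll":0},
    {"delta_pos":[0,0,0],"roll":0},
    {"delta_pos":[0,0,0],"roll":0},
    {"delta_pos":[0,0,0],"roll":0}
  ]
}}

```text
t: 1.6
position: [0.4578, 0.0776, 0.2313]
tcp_rot: [-0.023, -3.141, -0.0]
force: [0.9, -0.4, 0.2]
gripper_width: 0.003
finger_force: 0.0
```

Run:
```python
from h import *
a=arc(1.43,off=.032)
rows([(a[0],a[1],.06,a[3])])
```

```text
from [0.4578 0.0776 0.2313] 1.556
[-0.0006, -0.0014, 0.1713] roll 0.002
```

Request:
{"api": "play_rows", "payload": {
  "increments": [
    {"delta_pos":[0,-0.001,0.02]},
    {"delta_pos":[0,-0.001,0.045]},
    {"delta_pos":[0,-0.001,0.07]},
    {"delta_pos":[0,-0.001,0.095]},
    {"delta_pos":[0,-0.001,0.12]},
    {"delta_pos":[0,-0.001,0.14]},
    {"delta_pos":[0,-0.001,0.16]},
    {"delta_pos":[0,-0.001,0.171]},
    {"delta_pos":[0,-0.001,0.171]}
  ]
}}

```text
schema error: expected keys delta_pos, roll
```

Run:
```python
from h import *
from cell import imaging
import cv2
d=imaging.get_image("scene")["color"][205:325,195:365,::-1]
cv2.imwrite("pics/a.png",cv2.resize(d,None,fx=4,fy=4,interpolation=cv2.INTER_CUBIC))
rows([arc(t) for t in np.linspace(1.43,0.0,12)])
```

```text
from [0.4579 0.0777 0.2313] 1.5563
[-0.0006, 0.01, 0.1713] roll 0.002
[0.0017, 0.0167, 0.1713] roll 0.132
[0.003, 0.0236, 0.1713] roll 0.262
[0.0034, 0.0306, 0.1713] roll 0.392
[0.003, 0.0376, 0.1713] roll 0.522
[0.0016, 0.0445, 0.1713] roll 0.652
[-0.0007, 0.0511, 0.1713] roll 0.782
[-0.0038, 0.0574, 0.1713] roll 0.912
[-0.0077, 0.0632, 0.1713] roll 1.042
[-0.0123, 0.0685, 0.1713] roll 1.172
[-0.0176, 0.0732, 0.1713] roll 1.302
[-0.0234, 0.0771, 0.1713] roll 1.432
```

View pics/a.png

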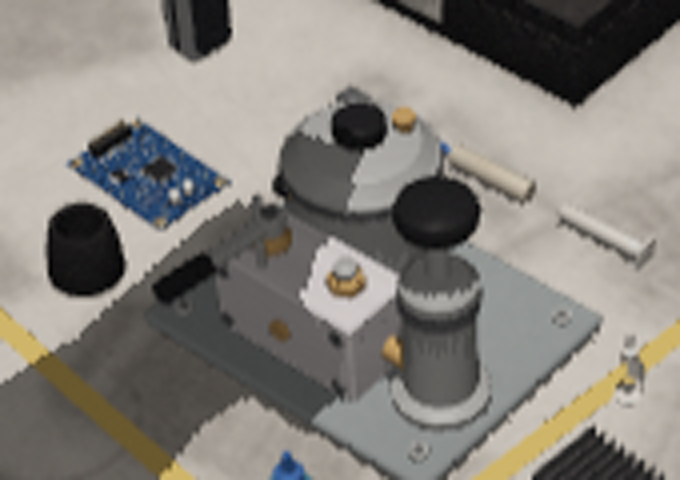

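The descent was refused because every row needs a roll key. The crop shows the fingertips still high at about (197,30), the lever still open with its sleeve at (183,278), and the pot unmoved.

Request:
{"api": "play_rows", "payload": {
  "increments": [
    {"delta_pos":[0,-0.001,0.02],"roll":0},
    {"delta_pos":[0,-0.001,0.045],"roll":0},
    {"delta_pos":[0,-0.001,0.07],"roll":0},
    {"delta_pos":[0,-0.001,0.095],"roll":0},
    {"delta_pos":[0,-0.001,0.12],"roll":0},
    {"delta_pos":[0,-0.001,0.14],"roll":0},
    {"delta_pos":[0,-0.001,0.16],"roll":0},
    {"delta_pos":[0,-0.001,0.171],"roll":0},
    {"delta_pos":[0,-0.001,0.171],"roll":0},
    {"delta_pos":[0,-0.001,0.171],"roll":0}
  ]
}}

```text
t: 2.65
position: [0.4587, 0.076, 0.0608]
tcp_rot: [0.025, 3.141, 0.0]
force: [-0.5, 0.3, 0.4]
gripper_width: 0.002
finger_force: 0.0
```

Run:
```python
from h import *
rows([arc(t) for t in np.linspace(1.43,0.65,7)])
```

```text
from [0.4587 0.076  0.0608] 1.5549
[0.0004, 0.0116, 0.0008] roll 0.001
[0.0026, 0.0183, 0.0008] roll 0.131
[0.0039, 0.0252, 0.0008] roll 0.261
[0.0044, 0.0322, 0.0008] roll 0.391
[0.0039, 0.0392, 0.0008] roll 0.521
[0.0025, 0.0461, 0.0008] roll 0.651
[0.0003, 0.0527, 0.0008] roll 0.781
```

Request:
{"api": "play_rows", "payload": {
  "increments": [
    {"delta_pos":[0,0.006,0],"roll":0},
    {"delta_pos":[0.0004,0.0116,0],"roll":0},
    {"delta_pos":[0.0026,0.018,0],"roll":0.13},
    {"delta_pos":[0.004,0.025,0],"roll":0.26},
    {"delta_pos":[0.0044,0.032,0],"roll":0.39},
    {"delta_pos":[0.004,0.039,0],"roll":0.52},
    {"delta_pos":[0.0025,0.046,0],"roll":0.65},
    {"delta_pos":[0.0003,0.0527,0],"roll":0.78},
    {"delta_pos":[0.0003,0.0527,0],"roll":0.78},
    {"delta_pos":[0.0003,0.0527,0],"roll":0.78}
  ]
}}

```text
t: 3.65
position: [0.4593, 0.1286, 0.0607]
tcp_rot: [1.214, 2.897, 0.001]
force: [-0.6, 0.1, -0.1]
gripper_width: -0.001
finger_force: 0.0
```

Run:
```python
from h import *
from cell import imaging
import cv2
d=imaging.get_image("top")["color"][225:335,215:365,::-1]
cv2.imwrite("pics/b.png",cv2.resize(d,None,fx=5,fy=5,interpolation=cv2.INTER_CUBIC))
d=imaging.get_image("scene")["color"][205:325,195:365,::-1]
cv2.imwrite("pics/c.png",cv2.resize(d,None,fx=4,fy=4,interpolation=cv2.INTER_CUBIC))
rows([arc(t) for t in np.linspace(.65,0.0,6)])
```

```text
from [0.4591 0.1281 0.0605] 0.7757
[0.0003, 0.0005, 0.0005] roll 0.002
[0.0026, 0.0072, 0.0005] roll 0.132
[0.0039, 0.0141, 0.0005] roll 0.262
[0.0043, 0.0211, 0.0005] roll 0.392
[0.0039, 0.0281, 0.0005] roll 0.522
[0.0025, 0.035, 0.0005] roll 0.652
```

View pics/c.png

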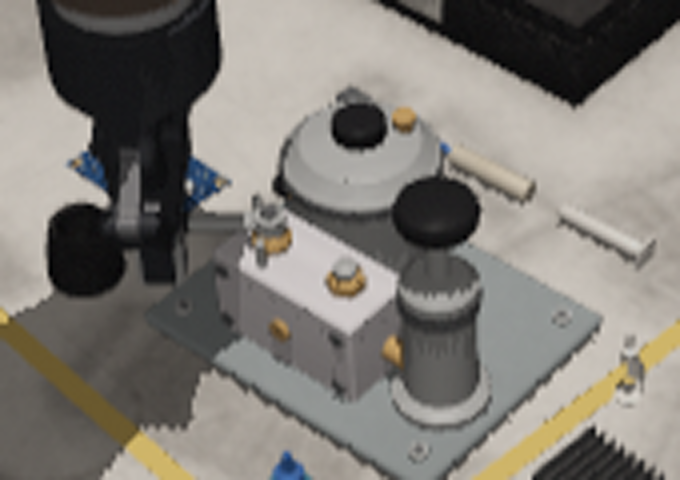

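The lever bar now points left in the picture, from about (250,222) to (195,222), so it is turning with the push. The pot has not moved (knob still at (436,212)). I'll continue to the stop.

Request:
{"api": "play_rows", "payload": {
  "increments": [
    {"delta_pos":[0.0026,0.007,0],"roll":0.13},
    {"delta_pos":[0.004,0.014,0],"roll":0.26},
    {"delta_pos":[0.0043,0.021,0],"roll":0.39},
    {"delta_pos":[0.004,0.028,0],"roll":0.52},
    {"delta_pos":[0.0034,0.0315,0],"roll":0.59},
    {"delta_pos":[0.0034,0.0315,0],"roll":0.59},
    {"delta_pos":[0.0034,0.0315,0],"roll":0.59}
  ]
}}

```text
t: 4.45
position: [0.4792, 0.1523, 0.0603]
tcp_rot: [2.006, 2.418, -0.0]
force: [-1.1, 0.2, -0.8]
gripper_width: 0.002
finger_force: 0.0
```

Request:
{"api": "play_rows", "payload": {
  "increments": [
    {"delta_pos":[0,0.002,0],"roll":0},
    {"delta_pos":[0,0.0035,0],"roll":0},
    {"delta_pos":[0,0.0035,0],"roll":0}
  ]
}}

```text
t: 4.75
position: [0.4827, 0.1533, 0.0603]
tcp_rot: [-2.007, -2.416, -0.0]
force: [-0.7, 1.0, -0.1]
gripper_width: 0.001
finger_force: 0.2
```

Request:
{"api": "play_rows", "payload": {
  "increments": [
    {"delta_pos":[0,0.001,0],"roll":0},
    {"delta_pos":[0,0.0015,0],"roll":0},
    {"delta_pos":[0,0.0015,0],"roll":0}
  ]
}}

```text
t: 5.05
position: [0.484, 0.1536, 0.0602]
tcp_rot: [-2.008, -2.416, 0.0]
force: [-1.3, 1.0, -0.4]
gripper_width: 0.0
finger_force: 0.5
```

Run:
```python
from h import *
from cell import imaging,robot
import cv2
s=robot.state();print(s["position"],s["force"])
d=imaging.get_image("scene")["color"][205:325,195:365,::-1]
cv2.imwrite("pics/d.png",cv2.resize(d,None,fx=4,fy=4,interpolation=cv2.INTER_CUBIC))
```

```text
[0.48400541 0.1535871  0.06024514] [-1.30720859  0.97029841 -0.41702087]
```

View pics/d.png

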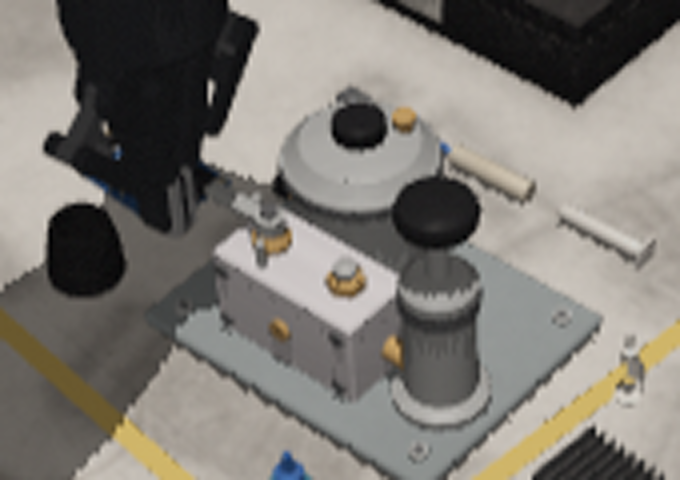

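The bar now runs from the valve at about (266,212) to about (208,183) in the crop, close to the pot's +y. I'll check the angle numerically.

Run:
```python
from h import *
from cell import imaging
S=imaging.get_image("scene")
for t in(0,.1,.2,.3,.4):
    ph=POT[2]+np.pi/2+t
    q=proj(S,[(*(V[:2]+r*np.array([np.cos(ph),np.sin(ph)])),.0755) for r in(0,.03,.035,.06)])
    q=(q-[195,205]+.5)*4-.5;print(t,q.round(0).tolist(),np.degrees(np.arctan2(*(q[3]-q[0])[::-1])))
```

```text
0 [[269.0, 223.0], [222.0, 196.0], [215.0, 192.0], [177.0, 170.0]] -149.96477965112246
0.1 [[269.0, 223.0], [218.0, 200.0], [210.0, 196.0], [169.0, 177.0]] -155.19137747373085
0.2 [[269.0, 223.0], [215.0, 203.0], [206.0, 200.0], [161.0, 184.0]] -160.08372329379043
0.3 [[269.0, 223.0], [212.0, 207.0], [202.0, 205.0], [155.0, 192.0]] -164.69689911206962
0.4 [[269.0, 223.0], [209.0, 212.0], [199.0, 210.0], [150.0, 200.0]] -169.08396019861115
```

Request:
{"api": "play_rows", "payload": {
  "increments": [
    {"delta_pos":[0,0.001,0],"roll":0},
    {"delta_pos":[0,0.0015,0],"roll":0},
    {"delta_pos":[0,0.0015,0],"roll":0}
  ]
}}

```text
t: 5.45
position: [0.4843, 0.1537, 0.0601]
tcp_rot: [-2.007, -2.415, 0.003]
force: [-4.2, 0.6, 2.6]
gripper_width: 0.0
finger_force: 2.5
```

The force rose to 4 N and the tool stopped advancing, so the lever is on its stop. I'll back off, rise, and plan the move to the knob.

Request:
{"api": "play_rows", "payload": {
  "increments": [
    {"delta_pos":[0,-0.008,0],"roll":0},
    {"delta_pos":[0,-0.018,0],"roll":0},
    {"delta_pos":[0,-0.028,0],"roll":0},
    {"delta_pos":[0,-0.028,-0.02],"roll":0},
    {"delta_pos":[0,-0.028,-0.05],"roll":0},
    {"delta_pos":[0,-0.028,-0.08],"roll":0},
    {"delta_pos":[0,-0.028,-0.105],"roll":0},
    {"delta_pos":[0,-0.028,-0.115],"roll":0},
    {"delta_pos":[0,-0.028,-0.115],"roll":0}
  ]
}}

```text
t: 6.35
position: [0.4588, 0.1489, 0.1767]
tcp_rot: [2.007, 2.414, 0.005]
force: [0.9, -0.7, -0.0]
gripper_width: -0.001
finger_force: 0.0
```

Run:
```python
from h import *
k=world(POT,(-.02,-.06,.175))[0]
rows([(*k,.17)])
from cell import imaging
import cv2
d=imaging.get_image("scene")["color"][205:325,195:365,::-1]
cv2.imwrite("pics/e.png",cv2.resize(d,None,fx=4,fy=4,interpolation=cv2.INTER_CUBIC))
```

```text
from [0.4588 0.1489 0.1767] 0.184
[-0.1455, 0.0459, 0.0017] roll 0.014
```

View pics/e.png

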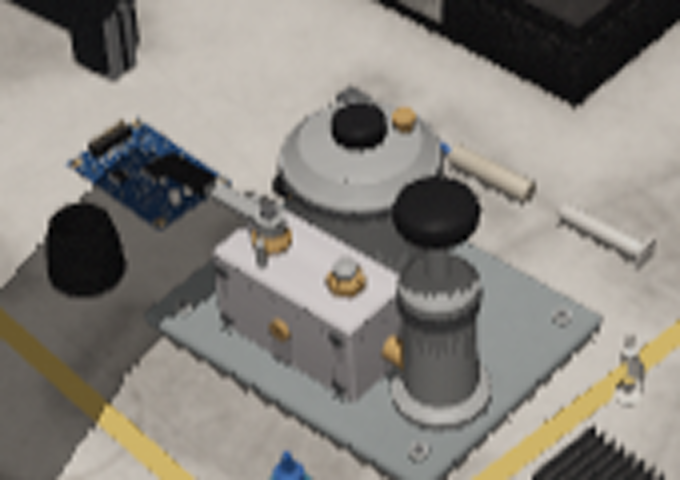

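The lever lies shut, with its sleeve at about (180,170) on the predicted shut line, and the pot and its neighbours have not moved. Now over the knob.

Request:
{"api": "play_rows", "payload": {
  "increments": [
    {"delta_pos":[-0.025,0.008,0],"roll":0},
    {"delta_pos":[-0.05,0.016,0],"roll":0},
    {"delta_pos":[-0.075,0.024,0],"roll":0},
    {"delta_pos":[-0.1,0.032,0],"roll":0},
    {"delta_pos":[-0.125,0.04,0],"roll":0},
    {"delta_pos":[-0.1455,0.046,0],"roll":0},
    {"delta_pos":[-0.1455,0.046,0],"roll":0},
    {"delta_pos":[-0.1455,0.046,0],"roll":0},
    {"delta_pos":[-0.1455,0.046,0],"roll":0}
  ]
}}

```text
t: 7.3
position: [0.5289, 0.0147, 0.1742]
tcp_rot: [-2.006, -2.415, 0.002]
force: [-0.3, 0.2, 0.2]
gripper_width: 0.0
finger_force: 0.0
```

Request:
{"api": "play_rows", "payload": {
  "increments": [
    {"delta_pos":[0,0,0.015],"roll":0},
    {"delta_pos":[0,0,0.03],"roll":0},
    {"delta_pos":[0,0,0.03],"roll":0},
    {"delta_pos":[0,0,0.03],"roll":0}
  ]
}}

```text
t: 7.7
position: [0.5294, 0.0149, 0.1452]
tcp_rot: [-2.006, -2.417, 0.001]
force: [0.2, 0.9, 0.7]
gripper_width: -0.004
finger_force: 0.0
```

Request:
{"api": "play_rows", "payload": {
  "increments": [
    {"delta_pos":[0,0,0.008],"roll":0},
    {"delta_pos":[0,0,0.016],"roll":0},
    {"delta_pos":[0,0,0.0247],"roll":0},
    {"delta_pos":[0,0,0.0247],"roll":0},
    {"delta_pos":[0,0,0.0247],"roll":0}
  ]
}}

```text
t: 8.2
position: [0.5313, 0.0146, 0.1224]
tcp_rot: [2.006, 2.415, 0.005]
force: [-0.7, 1.0, 8.5]
gripper_width: -0.002
finger_force: 4.5
```

Request:
{"api": "play_rows", "payload": {
  "increments": [
    {"delta_pos":[0,0,-0.009],"roll":0},
    {"delta_pos":[0,0,-0.018],"roll":0},
    {"delta_pos":[0,0,-0.025],"roll":0},
    {"delta_pos":[0,0,-0.025],"roll":0},
    {"delta_pos":[0,0,-0.025],"roll":0},
    {"delta_pos":[0,0,-0.025],"roll":0}
  ]
}}

```text
t: 8.8
position: [0.5292, 0.014, 0.1447]
tcp_rot: [-2.007, -2.415, 0.002]
force: [0.2, 1.0, 0.1]
gripper_width: -0.001
finger_force: 0.0
```

The first stroke reached only about 17 mm because the arm gives slightly, so I'll command the next ones deeper.

Request:
{"api": "play_rows", "payload": {
  "increments": [
    {"delta_pos":[0,0,0.009],"roll":0},
    {"delta_pos":[0,0,0.018],"roll":0},
    {"delta_pos":[0,0,0.027],"roll":0},
    {"delta_pos":[0,0,0.027],"roll":0},
    {"delta_pos":[0,0,0.027],"roll":0}
  ]
}}

```text
t: 9.3
position: [0.5306, 0.014, 0.1196]
tcp_rot: [2.007, 2.415, 0.002]
force: [-1.8, -1.1, 10.1]
gripper_width: 0.0
finger_force: 5.0
```

Request:
{"api": "play_rows", "payload": {
  "increments": [
    {"delta_pos":[0,0,-0.009],"roll":0},
    {"delta_pos":[0,0,-0.018],"roll":0},
    {"delta_pos":[0,0,-0.027],"roll":0},
    {"delta_pos":[0,0,-0.027],"roll":0},
    {"delta_pos":[0,0,-0.027],"roll":0},
    {"delta_pos":[0,0,-0.027],"roll":0}
  ]
}}

```text
t: 9.9
position: [0.5291, 0.014, 0.1445]
tcp_rot: [-2.007, -2.415, 0.002]
force: [0.1, 0.1, -0.3]
gripper_width: -0.001
finger_force: 0.0
```

Request:
{"api": "play_rows", "payload": {
  "increments": [
    {"delta_pos":[0,0,0.009],"roll":0},
    {"delta_pos":[0,0,0.018],"roll":0},
    {"delta_pos":[0,0,0.027],"roll":0},
    {"delta_pos":[0,0,0.027],"roll":0},
    {"delta_pos":[0,0,0.027],"roll":0}
  ]
}}

```text
t: 10.4
position: [0.5306, 0.0141, 0.1196]
tcp_rot: [2.007, 2.415, 0.002]
force: [-2.4, -0.5, 10.5]
gripper_width: -0.0
finger_force: 5.0
```

Request:
{"api": "play_rows", "payload": {
  "increments": [
    {"delta_pos":[0,0,-0.009],"roll":0},
    {"delta_pos":[0,0,-0.018],"roll":0},
    {"delta_pos":[0,0,-0.027],"roll":0},
    {"delta_pos":[0,0,-0.027],"roll":0},
    {"delta_pos":[0,0,-0.027],"roll":0},
    {"delta_pos":[0,0,-0.027],"roll":0}
  ]
}}

```text
t: 11.0
position: [0.5291, 0.0141, 0.1445]
tcp_rot: [-2.007, -2.415, 0.002]
force: [-0.5, 0.4, -0.2]
gripper_width: 0.002
finger_force: 0.0
```

Those reached full depth. I'll do three more: two needed, plus one in case the first didn't count.

Request:
{"api": "play_rows", "payload": {
  "increments": [
    {"delta_pos":[0,0,0.009],"roll":0},
    {"delta_pos":[0,0,0.018],"roll":0},
    {"delta_pos":[0,0,0.027],"roll":0},
    {"delta_pos":[0,0,0.027],"roll":0},
    {"delta_pos":[0,0,0.027],"roll":0}
  ]
}}

```text
t: 11.5
position: [0.5306, 0.0141, 0.1196]
tcp_rot: [2.007, 2.415, 0.002]
force: [-1.7, -0.6, 10.4]
gripper_width: 0.002
finger_force: 5.0
```

Request:
{"api": "play_rows", "payload": {
  "increments": [
    {"delta_pos":[0,0,-0.009],"roll":0},
    {"delta_pos":[0,0,-0.018],"roll":0},
    {"delta_pos":[0,0,-0.027],"roll":0},
    {"delta_pos":[0,0,-0.027],"roll":0},
    {"delta_pos":[0,0,-0.027],"roll":0},
    {"delta_pos":[0,0,-0.027],"roll":0}
  ]
}}

```text
t: 12.1
position: [0.5291, 0.014, 0.1445]
tcp_rot: [-2.007, -2.415, 0.002]
force: [-0.0, -0.4, -0.6]
gripper_width: 0.001
finger_force: 0.0
```

Request:
{"api": "play_rows", "payload": {
  "increments": [
    {"delta_pos":[0,0,0.009],"roll":0},
    {"delta_pos":[0,0,0.018],"roll":0},
    {"delta_pos":[0,0,0.027],"roll":0},
    {"delta_pos":[0,0,0.027],"roll":0},
    {"delta_pos":[0,0,0.027],"roll":0}
  ]
}}

```text
t: 12.6
position: [0.5306, 0.0141, 0.1196]
tcp_rot: [2.007, 2.415, 0.002]
force: [-2.0, -0.4, 10.5]
gripper_width: 0.002
finger_force: 5.0
```

Request:
{"api": "play_rows", "payload": {
  "increments": [
    {"delta_pos":[0,0,-0.009],"roll":0},
    {"delta_pos":[0,0,-0.018],"roll":0},
    {"delta_pos":[0,0,-0.027],"roll":0},
    {"delta_pos":[0,0,-0.027],"roll":0},
    {"delta_pos":[0,0,-0.027],"roll":0},
    {"delta_pos":[0,0,-0.027],"roll":0}
  ]
}}

```text
t: 13.2
position: [0.5291, 0.0141, 0.1445]
tcp_rot: [-2.007, -2.415, 0.002]
force: [-0.6, 0.0, 0.2]
gripper_width: 0.003
finger_force: 0.0
```

Request:
{"api": "play_rows", "payload": {
  "increments": [
    {"delta_pos":[0,0,0.009],"roll":0},
    {"delta_pos":[0,0,0.018],"roll":0},
    {"delta_pos":[0,0,0.027],"roll":0},
    {"delta_pos":[0,0,0.027],"roll":0},
    {"delta_pos":[0,0,0.027],"roll":0}
  ]
}}

```text
t: 13.7
position: [0.5306, 0.0141, 0.1196]
tcp_rot: [2.007, 2.415, 0.002]
force: [-1.7, -0.2, 9.9]
gripper_width: -0.001
finger_force: 5.0
```

Request:
{"api": "play_rows", "payload": {
  "increments": [
    {"delta_pos":[0,0,-0.009],"roll":0},
    {"delta_pos":[0,0,-0.018],"roll":0},
    {"delta_pos":[0,0,-0.027],"roll":0},
    {"delta_pos":[0,0,-0.045],"roll":0},
    {"delta_pos":[0,0,-0.065],"roll":0},
    {"delta_pos":[0,0,-0.085],"roll":0},
    {"delta_pos":[0,0,-0.105],"roll":0},
    {"delta_pos":[0,0,-0.115],"roll":0},
    {"delta_pos":[0,0,-0.115],"roll":0},
    {"delta_pos":[0,0,-0.115],"roll":0}
  ]
}}

```text
t: 14.7
position: [0.5294, 0.0141, 0.2325]
tcp_rot: [-2.007, -2.415, 0.002]
force: [0.3, -0.5, -0.9]
gripper_width: -0.001
finger_force: 0.0
```

Run:
```python
from cell import imaging
import cv2
d=imaging.get_image("scene")["color"][205:325,195:365,::-1]
cv2.imwrite("pics/f.png",cv2.resize(d,None,fx=4,fy=4,interpolation=cv2.INTER_CUBIC))
```

```text
(no output)
```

View pics/f.png

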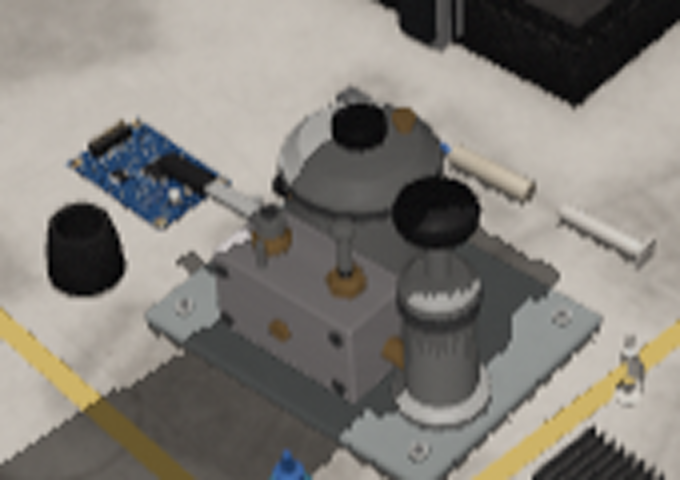

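The pin stands well out (head at about (345,227), dark band at (345,268)), the lever is shut, the knob is up, and the pot has not moved. I'll check the pin height.

Run:
```python
from h import *
from cell import imaging
S=imaging.get_image("scene")
for z in(.077,.090,.0965,.103):
    q=proj(S,world(POT,(-.03,-.012,z)));print(z,((q-[195,205]+.5)*4-.5).round(0))
import cv2
d=S["color"][250:284,268:296,::-1]
cv2.imwrite("pics/g.png",cv2.resize(d,None,fx=16,fy=16,interpolation=cv2.INTER_CUBIC))
```

```text
0.077 [[344. 264.]]
0.09 [[343. 244.]]
0.0965 [[342. 234.]]
0.103 [[342. 224.]]
```

View pics/g.png

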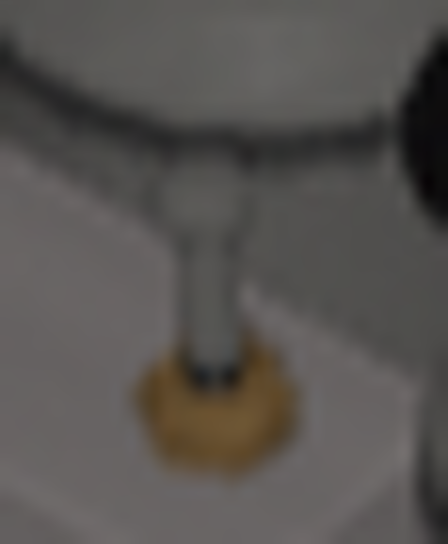

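The crop shows the pin head at (205,185) and the dark ring visible above the bush at (213,375), so the pin is fully out. The robot is clear, about 9 cm above the knob.

```bash
python3 -c "
from cell import ticket
print(ticket.finish_job())"
```

```text
the job is handed in; nothing more can be done
None
```

The job is handed in at about 15 s: the bleed lever is shut against its stop, six plunger strokes brought the indicator pin fully out (dark ring showing), the plunger is up, the robot is clear, and in the camera pictures the pot and the things round it had not moved.

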